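# Jack up a goniometer corner and hold it

## Task

Ready the goniometer for lifting by pressing the three keys on its controller one at a time: red, then yellow, then green. Then stand the blue lever jack under the instrument with its steel saddle centred below the yellow-marked lift pad, pump its red handle fully down once as a trial lift, let the handle come all the way back up, then push it fully down again and finish while still holding it down, so that only the jack holds the instrument's near end raised. Do not push on the instrument with the arm, do not press two keys together, and leave the jar, the dish and the orange adapter where they are.

Things in the scene. Friction and masses are not known exactly. Their poses are not given: they have to be found in the camera images.
- key_red (a joint): travel of the red key on the controller, m: 0 up, 0.006 fully down. Spring key, about 1.2 N to start it and 4 N fully down. It counts as pressed beyond 0.004; the keys' places on the controller are shuffled
- key_red_top (a point): centre of the top face of the red key, a round cap 26 mm across, pressed straight down. The three keys stand 55 mm apart in a row, tops 67 mm above the table
- key_yellow (a joint): travel of the yellow key, m, as for the red one
- key_yellow_top (a point): centre of the top face of the yellow key
- key_green (a joint): travel of the green key, m, as for the red one
- key_green_top (a point): centre of the top face of the green key
- console: the controller, a dark fixed box 90 x 190 x 45 mm with the three keys on its top; origin at the centre of its underside, z up, the row of keys runs along its y
- gonio: goniometer: black plate 370 x 220 x 28 mm on feet, silver stages to 285 mm high. Origin on the table below the lift pad's centre; it extends along its +x, plate from x = 50 mm, near feet (52 mm wide) at x 75, y +-88 mm. A silver lug 44 mm wide sticks out along -x over the pad to x = -22 mm, 98 to 112 mm high. Hinged along y at x = 400 mm; its weight keeps it down (10 to 20 N to lift at the pad)
- lift_pad (a point): centre of the underside of the lift pad, a round black rubber pad 40 mm across, 92 mm above the table at rest, below the lug; it rises as the instrument tips about its far hinge; a yellow disc 38 mm across with a black dot marks it on the lug's top
- jack: loose lever jack, 0.8 kg. Origin at the centre of the underside of its grip block; z up, +x to the saddle, -x to the handle. Blue base 260 x 70 x 10 mm from x = -150 to +110 mm; blue grip block 44 mm along x, 36 mm along y, top 74 mm above the table, gripped across y; round saddle 36 mm wide at x = +85 mm; red paddle of the handle at about x = -115 mm
- saddle_top (a point): centre of the top face of the steel saddle, 78 mm above the jack's underside when the handle is up (14 mm below the pad). It rises 40 mm per rad of handle travel, 28 mm in all, and falls back when the handle rises
- jack_handle (a joint): angle of the pump handle, rad: 0 up (it slopes 0.42 rad upwards away from the saddle), 0.7 fully down (0.28 rad below level). A spring and the load bring it back up when it is let go. Pushing straight down on the paddle needs 2 N to start, about 8 to 15 N with the load
- paddle_top (a point): centre of the top face of the red paddle (50 mm long, 28 wide, 12 thick) at the handle's end: push here. 92 mm from the handle's pivot and 6 mm above its centre line; the pivot is at the jack's x = -34 mm, 60 mm above its underside. 103 mm above the table with the handle up, about 40 mm fully down
- sample_jar: bystander: jar with a black cap, 48 mm across, 65 mm high; origin at the centre of its underside
- dish: bystander: flat white round dish, 70 mm across, 18 mm high; origin at the centre of its underside
- adapter: bystander: orange box 50 x 36 x 26 mm (with a brass socket 8 mm long at one end); origin at the centre of its underside

How it is judged (in metres and radians):
On the way, in this order (a step that is already met when the one before it is completed fails the run):
1. the red key is pressed down, the others up (value of joint key_red above 0.004 m and value of joint each of key_yellow, key_green below 0.002 m), for 0.05 s.
2. the yellow key is pressed down, the others up (value of joint key_yellow above 0.004 m and value of joint each of key_red, key_green below 0.002 m), for 0.05 s.
3. the green key is pressed down, the others up (value of joint key_green above 0.004 m and value of joint each of key_red, key_yellow below 0.002 m), for 0.05 s.
4. the jack stands flat on the table with its saddle under the lift pad (within 12 mm) and its handle up (horizontal distance between saddle_top and lift_pad below 0.012 m and angle between jack's own z axis and vertical below 0.04 rad and height (world z) of jack below 0.004 m and value of joint jack_handle below 0.1 rad), for 0.2 s.
5. trial stroke: the handle is fully down and the jack raises the instrument (horizontal distance between saddle_top and lift_pad below 0.012 m and angle between jack's own z axis and vertical below 0.04 rad and height (world z) of jack below 0.004 m and contact force between each of the arm, the fingers and gonio below 0.5 N and value of joint jack_handle above 0.6 rad and height (world z) of lift_pad above 0.099 m and contact force between jack and gonio above 4 N), for 0.1 s.
6. the handle is back up and the instrument rests on its feet (value of joint jack_handle below 0.08 rad and height (world z) of lift_pad below 0.0935 m), for 0.1 s.
7. second stroke: the handle is fully down again and the jack raises the instrument (all of step 5), for 0.1 s.
At the end, for the whole second after the job is handed in: Robot pushing the jack (over 2 N); handle beyond 0.60 rad and still; jack flat, saddle within 12 mm of the pad centre seen from above, pressing up over 4 N; lift pad over 99 mm high (7 mm raised), instrument untouched by the arm; jar, dish, adapter within 30 mm of their starts (all of step 7 and contact force between any of the fingers, the arm and jack above 2 N and velocity of joint jack_handle between -0.1 and 0.1 rad/s and distance of each of sample_jar, dish, adapter from where it was at the start of the episode below 0.03 m); the arm keeps its last pose, push and grip.
It fails at once if two keys pressed down together (value of joint each of key_red, key_yellow above 0.003 m or value of joint each of key_red, key_green above 0.003 m or value of joint each of key_yellow, key_green above 0.003 m).
It fails at once if the arm pushes the instrument (more than 4 N) (contact force between any of the arm, the fingers and gonio above 4 N).
It fails at once if the jar, dish or adapter is moved more than 30 mm or tipped over (distance of any of sample_jar, dish, adapter from where it was at the start of the episode above 0.03 m or angle between any of sample_jar, dish, adapter's own z axis and vertical above 0.5 rad).
It also fails if it takes over 67 s, if anything falls off the work surface, if the arm or the gripper's body presses on something with over 40 N, if the wrist force passes 120 N, or if a joint passes its speed limit or range.

## Robot

A 6-joint arm with a two-finger parallel gripper is mounted at the origin on the work surface. World frame = base frame: x ahead of the robot, y to its left, z up, the work surface at z = 0. Lengths are in mm, angles in rad, forces in N, time in s.
With the tool pointing down it reaches from about 275 to 1000 mm from the base axis. Payload 8.4 kg.
Tool frame: the origin (TCP) lies midway between the tips of the shut fingers; the grasp point (between the pads) lies 19 mm behind it; y points along the fingers, z is the direction in which the jaws open and shut, and the axes are right-handed (so a half turn about y gives the same grasp; the last joint's range is limited). The gripper opens to 85 mm and grips with 20 to 120 N. Pads are 22 mm wide; open, the fingers measure 114 mm over their backs; the gripper's body (76 mm by 85 mm) begins 54 mm behind the grasp point. The pads swing forward as they close: fully open they stand 13 mm farther back than shut.
Start: joints at [-1.138, 0.353, 1.633, -0, 1.155, -0.002], TCP at [263.267, -566.849, 231.281] pointing down, gripper open.
Joint ranges: [-2.63, 2.63], [-0.92, 2.1], [0.06, 2.66], [-1.3, 4.44], [0, 2.69], [-3.02, 3.02]. Speed limits (rad/s): [2.22, 2.22, 2.79, 3.14, 3.14, 3.14].

## Interface

Orientations are given as [roll, pitch, yaw] about the fixed x, y, z axes, in that order (R = Rz(yaw) Ry(pitch) Rx(roll)).
In Python, from rig import r, imaging gives the robot as it stands. The module is installed in compiled form; this text tells all that it offers.
- The arm moves only by the tool send_rows, never from a script. Its argument "series" is a list of rows, each a list of 6 numbers: the shift along the tool's x, y, z in m, then the turn, a rotation vector about the tool's x, y, z in degrees. In form: [[dx, dy, dz, ax, ay, az], ...]. A call has 1 to 8 rows; each row shifts and turns the commanded pose from where the row before left it, along the tool's axes as they then stand; what a row does not reach is not made up. A row lasts 1/10 s, in which the tool goes at most 50 mm and 8.59 degrees, less where a joint would pass 70% of its speed; a pose out of reach is approached as far as the arm can. A call is refused whole if a number of a shift passes 0.05 or a number of a turn 8.59, either way. A call with a gripper value outside its range is refused whole. "gripper" is the opening, from 0 (shut) to 1 (fully open), set as the call begins (left out, the last holds). The fingers move at their own pace and stop on an object; "squeeze" is the grip in N (left out, the last holds). Time passes only in rows, so rows that do not move let the fingers close. It gives the time, the measured TCP pose, the force and the opening at its end, in the units of the state.
- r.sense(): the state, without advancing time (a new reading comes with each control period).
- imaging.grab_frame(name): name is "side" or "top"; returns a dict with "frame" (480x640x3 uint8, red, green, blue), "depth" (480x640 float32, mm along the optical axis (not along the pixel's ray), 0 where there is no reading), "intrinsics" (3x3 intrinsics, pixels), "origin" and "rotation" of the camera in the world. Camera axes: x right, y down, z forward; pixel columns grow to the right and rows downward; lengths in mm; the calibration is good to about 2 mm. A picture is of the moment at which its call begins.
- r.sign_off(): hands the job in, once; it reports no verdict.
The state is a dict: "clock": time; "qpos": joint angles; "qvel": joint speeds; "joint_efforts": joint torques, N m; "eef_pos": TCP position; "tcp_rot": TCP orientation; "contact_force": force on the tool from outside, world axes, zero at the start; "wrist_torque": the same for the moment, N m; "opening": opening from 0.0 (shut) to 1.0 (fully open).
Only numpy, scipy, OpenCV 4.12 (cv2) and the standard library are available. Lean on these libraries where they do the work, as an engineer would, in place of code of your own. Each camera call takes 0.05 s, during which the arm holds its last target.

## Working session

There is one attempt and no reset: what is moved stays moved. The work goes in short steps, Python scripts to look and compute and a tool call to move; the robot and the scene stay as the last step left them, time stands still between calls to the robot, and variables do not carry over. Pictures are saved under pics/ and viewed, and the job is handed in when it is done.

Besides the shell and the picture viewer there is one more tool, called after "Emit:" in YAML: its name, and indented under it one key for each argument. send_rows: Moves the arm, as the interface text tells. Its arguments: {"type":"object","properties":{"series":{"type":"array","items":{"type":"array","items":{"type":"number"}}},"gripper":{"type":"number"},"squeeze":{"type":"number"}},"required":["series"]}

```bash
mkdir -p pics; ls
python3 - <<'E'
from rig import r, imaging
import cv2,numpy as np
s=r.sense();print(s)
for n in ("side","top"):
    f=imaging.grab_frame(n)
    cv2.imwrite(f"pics/{n}0.png",f["frame"][:,:,::-1])
    np.savez(f"{n}0.npz",**f)
    print(n,f["intrinsics"],f["origin"],f["rotation"])
E
```

```text
pics
{'clock': 0.0, 'qpos': array([-1.13840894e+00,  3.53644898e-01,  1.63416027e+00, -5.55859284e-07,
        1.15517734e+00, -2.40078363e-03]), 'qvel': array([-0.00239705,  0.00039221,  0.0009642 ,  0.00144071, -0.00051656,
       -0.00090583]), 'joint_efforts': array([-3.15500140e-03, -6.05263853e+01, -3.42068660e+01, -4.42666478e-04,
        9.35332733e-03, -8.32674004e-06]), 'eef_pos': array([ 263.05809805, -566.41055874,  230.55252225]), 'tcp_rot': array([-1.57218617e+00,  2.82849127e-06, -2.70680426e+00]), 'contact_force': array([ 0.26917024, -0.19889253,  0.24674518]), 'wrist_torque': array([ 0.01119501, -0.06480112,  0.00197114]), 'opening': 1.0004136056942259}
side [[544.97069524   0.         325.20481939]
 [  0.         544.97069524 241.11912164]
 [  0.           0.           1.        ]] [489.32453315 735.1353205  864.09433427] [-2.38129809 -0.01779029 -3.0580054 ]
top [[525.24839063   0.         317.71832217]
 [  0.         525.24839063 234.06618307]
 [  0.           0.           1.        ]] [ 365.91182802   -8.10237077 1122.52241862] [-2.98606194 -0.02450713 -1.578456  ]
```

View pics/side0.png

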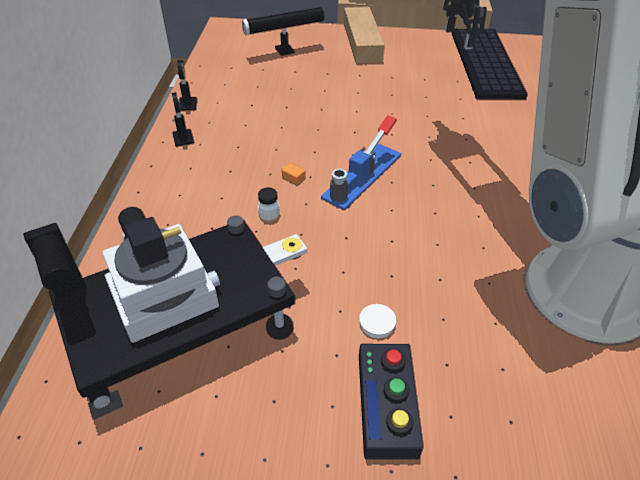

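View pics/top0.png

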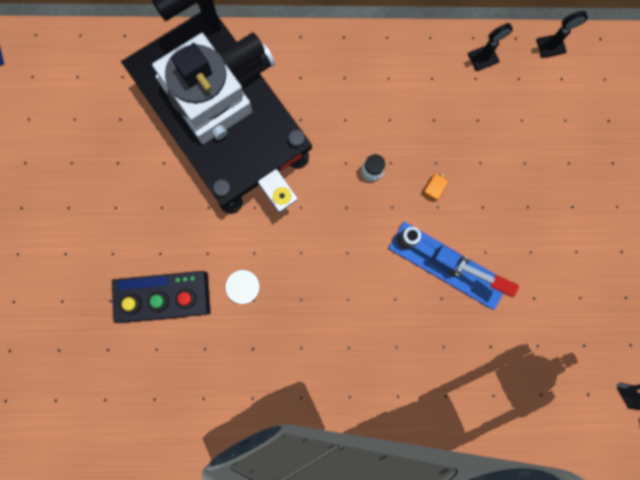

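The side view shows red (394,357), green (397,386), yellow (400,420), lug disc (291,244) and jack saddle (340,175). The top view shows keys Y (129,304), G (157,301), R (184,298), disc (282,196), saddle (412,236), block (449,260), paddle (505,286), dish (242,287), jar (374,167), and adapter (436,187). Next I'll measure them.

```bash
cat > h.py <<'E'
import numpy as np,cv2
from scipy.spatial.transform import Rotation as R
def load(n): return dict(np.load(n))
def cam(f): return R.from_euler('xyz',f["rotation"]).as_matrix() if np.size(f["rotation"])==3 else f["rotation"]
def ray(f,u,v,z):
    d=cam(f)@np.linalg.inv(f["intrinsics"])@np.array([u,v,1.]); o=f["origin"]
    return o+d*(z-o[2])/d[2]
def dep(f,u,v):
    d=f["depth"][int(round(v)),int(round(u))]
    return f["origin"]+cam(f)@np.linalg.inv(f["intrinsics"])@np.array([u,v,1.])*d
def cloud(f):
    v,u=np.mgrid[:480,:640]; p=np.stack([u,v,np.ones_like(u)],-1).astype(float)
    return (p@np.linalg.inv(f["intrinsics"]).T*f["depth"][...,None])@cam(f).T+f["origin"]
def proj(f,P):
    q=f["intrinsics"]@(cam(f).T@(np.asarray(P,float)-f["origin"])); return q[:2]/q[2]
def blobs(f,lo,hi,amin=30):
    h=cv2.cvtColor(np.ascontiguousarray(f["frame"]),cv2.COLOR_RGB2HSV)
    m=cv2.inRange(h,lo,hi); n,l,s,c=cv2.connectedComponentsWithStats(m)
    return [(s[i,4],c[i],l==i) for i in range(1,n) if s[i,4]>=amin]
E
python3 - <<'E'
from h import *
np.set_printoptions(precision=1,suppress=True)
C={'red':((0,170,120),(4,255,255)),'red2':((174,170,120),(180,255,255)),'yel':((22,150,120),(32,255,255)),'grn':((45,100,80),(85,255,255)),'blue':((105,120,60),(125,255,255)),'orange':((9,190,180),(18,255,255))}
for n in('side0.npz','top0.npz'):
    f=load(n);P=cloud(f)
    for k,(lo,hi) in C.items():
        for a,c,m in blobs(f,lo,hi):
            q=P[m]; z=np.median(q[:,2]); top=q[np.abs(q[:,2]-z)<4]
            print(n,k,a,c,'med',np.median(q,0),'ray67',ray(f,*c,67)[:2],'zmax',np.percentile(q[:,2],[5,95]))
E
```

```text
side0.npz red 111 [386.1 124.1] med [ 422.1 -395.1  100.7] ray67 [ 418.6 -446.6] zmax [ 92.6 110.1]
side0.npz red 132 [393.8 355.8] med [400.7 232.   66. ] ray67 [401.1 232.8] zmax [63.5 68.5]
side0.npz grn 217 [396.5 386.1] med [397.3 288.6  65.9] ray67 [396.9 289. ] zmax [56.6 68.8]
side0.npz blue 1640 [363.5 172.9] med [ 472.6 -285.    10.5] ray67 [ 468.9 -245.9] zmax [ 6.2 72.9]
side0.npz blue 659 [372.5 409.5] med [433.2 322.2  45.5] ray67 [434.6 332.9] zmax [43.  47.9]
top0.npz red 295 [505.7 285.8] med [ 421.8 -400.4  103.8] ray67 [ 423.9 -414.5] zmax [ 94.6 112. ]
top0.npz red 138 [184.  298.1] med [403.9 231.2  66.6] ray67 [403.7 231.2] zmax [61.5 69.9]
top0.npz yel 171 [281.3 195.4] med [600.7  37.4 113. ] ray67 [611.9  38.9] zmax [109.9 116.5]
top0.npz yel 156 [128.2 303.6] med [392.9 340.6  66.7] ray67 [393.7 340.5] zmax [57.6 70. ]
top0.npz grn 161 [156.1 300.7] med [398.4 285.9  66.2] ray67 [398.9 285.9] zmax [56.3 69.6]
top0.npz blue 2605 [446.  267.2] med [ 470.6 -295.7   11.2] ray67 [ 462.3 -294.9] zmax [ 6.7 74.3]
top0.npz blue 107 [478.7 267.6] med [ 467.5 -379.7    9.7] ray67 [ 461.2 -361.5] zmax [ 6.1 14.3]
top0.npz blue 490 [142.5 282.9] med [435.4 320.3  46. ] ray67 [434.3 314.2] zmax [42.9 49.2]
```

Run:
```python
from h import *
np.set_printoptions(precision=1,suppress=True)
for n in('side0.npz','top0.npz'):
    f=load(n);P=cloud(f)
    # jack
    h=cv2.cvtColor(np.ascontiguousarray(f["frame"]),cv2.COLOR_RGB2HSV)
    m=cv2.inRange(h,(105,120,60),(125,255,255))>0
    m&=(P[...,1]<0)
    b=m&(abs(P[...,2]-74)<4); q=P[b]
    print(n,'block',q.mean(0),cv2.minAreaRect(q[:,:2].astype(np.float32)))
    b=m&(abs(P[...,2]-10)<4); q=P[b]
    print(n,'base',cv2.minAreaRect(q[:,:2].astype(np.float32)))
    # saddle
    reg=(P[...,1]<-100)&(P[...,1]>-330)&(P[...,0]>440)&(P[...,0]<600)&(abs(P[...,2]-78)<5)&(h[...,1]<90)
    q=P[reg]; print('saddle',len(q),cv2.minEnclosingCircle(q[:,:2].astype(np.float32)),q.mean(0))
    # lug disc
    w=cv2.inRange(h,(18,60,80),(38,255,255))>0
    w&=(abs(P[...,2]-112)<8)&(P[...,1]<120)
    q=P[w];print('disc',len(q),cv2.minEnclosingCircle(q[:,:2].astype(np.float32)),q.mean(0))
    # lug
    w=(abs(P[...,2]-112)<5)&(P[...,1]<120)&(P[...,1]>-50)&(P[...,0]<680)&(P[...,0]>540)
    q=P[w];print('lug',len(q),cv2.minAreaRect(q[:,:2].astype(np.float32)))
    # plate
    w=(P[...,0]>550)&(P[...,1]>-100)&(P[...,2]>60)&(P[...,2]<170)&(h[...,2]<60)
    q=P[w];hist,e=np.histogram(q[:,2],np.arange(60,170,4));print('z',dict(zip(e[:-1],hist)))
    for k,reg in (('jar',(slice(150,185),slice(360,390))),('dish',(slice(265,310),slice(220,265))),('adapter',(slice(170,205),slice(420,450)))):
        if n[0]=='t':
            q=P[reg].reshape(-1,3); q=q[q[:,2]>12]; print(k,q.mean(0),q.min(0),q.max(0))
```

```text
side0.npz block [ 479.7 -294.4   72.9] ((493.08807373046875, -274.7034912109375), (98.25692749023438, 37.20304870605469), 55.904972076416016)
side0.npz base ((469.899169921875, -312.04400634765625), (261.6650390625, 69.5466537475586), 58.741886138916016)
saddle 140 ((524.1277465820312, -224.81578063964844), 19.577146530151367) [ 524.1 -222.5   77.1]
disc 210 ((599.1259765625, 34.04705047607422), 19.814926147460938) [598.7  36.3 112.4]
lug 1658 ((624.38330078125, 65.12075805664062), (109.961669921875, 111.92002868652344), 89.51141357421875)
z {np.int64(60): np.int64(25), np.int64(64): np.int64(32), np.int64(68): np.int64(26), np.int64(72): np.int64(4), np.int64(76): np.int64(0), np.int64(80): np.int64(0), np.int64(84): np.int64(20), np.int64(88): np.int64(200), np.int64(92): np.int64(321), np.int64(96): np.int64(335), np.int64(100): np.int64(323), np.int64(104): np.int64(336), np.int64(108): np.int64(4649), np.int64(112): np.int64(8830), np.int64(116): np.int64(149), np.int64(120): np.int64(60), np.int64(124): np.int64(61), np.int64(128): np.int64(64), np.int64(132): np.int64(43), np.
[... 1076 characters left out ...]
.int64(22), np.int64(104): np.int64(86), np.int64(108): np.int64(3388), np.int64(112): np.int64(6526), np.int64(116): np.int64(457), np.int64(120): np.int64(45), np.int64(124): np.int64(39), np.int64(128): np.int64(29), np.int64(132): np.int64(44), np.int64(136): np.int64(44), np.int64(140): np.int64(59), np.int64(144): np.int64(79), np.int64(148): np.int64(78), np.int64(152): np.int64(116), np.int64(156): np.int64(154), np.int64(160): np.int64(74), np.int64(164): np.int64(23)}
jar [ 670.1 -150.9   68.6] [ 365.9 -177.5   12.9] [ 702.    -8.1 1122.5]
dish [427.  121.4  29.3] [365.9  -8.1  12.2] [ 461.3  156.3 1122.5]
adapter [ 633.3 -284.1   52.9] [ 365.9 -317.7   12.1] [ 671.1   -8.1 1122.5]
```

Measurements agree between cameras to about 2–3 mm:

| Item | Position (mm) | Yaw |
|---|---|---|
| Red key | (402, 232) | |
| Green key | (398, 287) | |
| Yellow key | (393.5, 341) | |
| Lift pad | (599.7, 36.8) | 35° |
| Jack | (481.4, -296.3) | 58.8° |

First I'll square the tool to the world axes (yaw -90: x=-Y, y=-Z, z=+X) and shut the fingers.

Emit:
send_rows:
  series:
    - [0,0,0,0,-8.14,0]
    - [0,0,0,0,-8.14,0]
    - [0,0,0,0,-8.14,0]
    - [0,0,0,0,-8.14,0]
    - [0,0,0,0,-8.14,0]
    - [0,0,0,0,-8.14,0]
    - [0,0,0,0,-8.14,0]
    - [0,0,0,0,-8.14,0]
  gripper: 0

```text
clock: 0.9
eef_pos: [263.1, -566.6, 230.8]
tcp_rot: [-1.571, 0.001, -1.564]
contact_force: [-1.0, 1.7, 0.6]
opening: -0.003
```

Emit:
send_rows:
  series:
    - [-0.04,0.006,0.007,0,0,0]
    - [-0.04,0.006,0.007,0,0,0]
    - [-0.04,0.006,0.007,0,0,0]
    - [-0.04,0.006,0.007,0,0,0]
    - [-0.04,0.006,0.007,0,0,0]
    - [-0.04,0.006,0.007,0,0,0]
    - [-0.04,0.006,0.007,0,0,0]
    - [-0.04,0.006,0.007,0,0,0]

```text
clock: 1.7
eef_pos: [318.9, -245.2, 183.0]
tcp_rot: [-1.571, 0.0, -1.571]
contact_force: [0.4, 0.3, -0.5]
opening: -0.002
```

Emit:
send_rows:
  series:
    - [-0.04,0.006,0.007,0,0,0]
    - [-0.04,0.006,0.007,0,0,0]
    - [-0.04,0.006,0.007,0,0,0]
    - [-0.04,0.006,0.007,0,0,0]
    - [-0.04,0.006,0.007,0,0,0]
    - [-0.04,0.006,0.007,0,0,0]
    - [-0.04,0.006,0.007,0,0,0]
    - [-0.04,0.006,0.007,0,0,0]

```text
clock: 2.5
eef_pos: [374.8, 75.0, 135.1]
tcp_rot: [-1.571, 0.0, -1.57]
contact_force: [0.7, -0.7, 1.0]
opening: -0.004
```

Emit:
send_rows:
  series:
    - [-0.04,0.006,0.007,0,0,0]
    - [-0.04,0.006,0.007,0,0,0]
    - [-0.04,0.006,0.007,0,0,0]
    - [-0.04,0.006,0.006,0,0,0]
    - [0,0,0,0,0,0]

```text
clock: 3.0
eef_pos: [402.8, 237.3, 110.8]
tcp_rot: [-1.57, 0.001, -1.567]
contact_force: [0.2, -0.7, 0.7]
opening: 0.001
```

Emit:
send_rows:
  series:
    - [0.005,0.02,0,0,0,0]
    - [0,0.018,0,0,0,0]
    - [0,0.004,0,0,0,0]
    - [0,0.003,0,0,0,0]
    - [0,0.003,0,0,0,0]
    - [0,0.002,0,0,0,0]
    - [0,0,0,0,0,0]

```text
clock: 3.7
eef_pos: [401.8, 228.0, 61.6]
tcp_rot: [-1.571, -0.0, -1.57]
contact_force: [-1.4, -1.7, 3.7]
opening: -0.004
```

Emit:
send_rows:
  series:
    - [0,0.0005,0,0,0,0]
    - [0,0,0,0,0,0]
    - [0,-0.02,0,0,0,0]
    - [0,-0.015,0,0,0,0]
    - [-0.038,0,-0.003,0,0,0]
    - [-0.038,0,-0.003,0,0,0]
    - [-0.037,0,-0.003,0,0,0]
    - [0,0,0,0,0,0]

```text
clock: 4.5
eef_pos: [393.7, 345.9, 96.4]
tcp_rot: [-1.568, 0.004, -1.568]
contact_force: [0.1, -0.8, -0.4]
opening: -0.002
```

Emit:
send_rows:
  series:
    - [0,0.015,0,0,0,0]
    - [0,0.009,0,0,0,0]
    - [0,0.004,0,0,0,0]
    - [0,0.003,0,0,0,0]
    - [0,0.003,0,0,0,0]
    - [0,0.001,0,0,0,0]
    - [0,0,0,0,0,0]
    - [0,0,0,0,0,0]

```text
clock: 5.3
eef_pos: [392.6, 340.8, 61.0]
tcp_rot: [-1.571, -0.001, -1.57]
contact_force: [-2.3, -3.1, 5.7]
opening: 0.002
```

Yellow is pressed (bottomed at 61.0). Next is green at (398, 287): dY -54, dX +5.

Emit:
send_rows:
  series:
    - [0,-0.02,0,0,0,0]
    - [0,-0.015,0,0,0,0]
    - [0.03,0,0.003,0,0,0]
    - [0.024,0,0.002,0,0,0]
    - [0,0,0,0,0,0]
    - [0,0,0,0,0,0]

```text
clock: 5.9
eef_pos: [398.4, 287.5, 96.1]
tcp_rot: [-1.57, 0.001, -1.572]
contact_force: [-0.4, -0.2, 0.2]
opening: 0.0
```

Emit:
send_rows:
  series:
    - [0,0.015,0,0,0,0]
    - [0,0.009,0,0,0,0]
    - [0,0.004,0,0,0,0]
    - [0,0.003,0,0,0,0]
    - [0,0.003,0,0,0,0]
    - [0,0.001,0,0,0,0]
    - [0,0,0,0,0,0]
    - [0,0,0,0,0,0]

```text
clock: 6.7
eef_pos: [397.8, 287.5, 61.1]
tcp_rot: [-1.571, 0.0, -1.57]
contact_force: [-3.3, 2.2, 4.2]
opening: 0.002
```

Emit:
send_rows:
  series:
    - [0,-0.043,0,0,0,0]
    - [0,-0.043,0,0,0,0]
    - [0.0365,-0.043,0.005,0,0,0]
    - [0.0365,0,0.005,0,0,0]
    - [0.0365,0,0.005,0,0,0]
    - [0.0365,0,0.005,0,0,0]
    - [0.0365,0,0.005,0,0,0]
    - [0.0365,0,0.005,0,0,0]
  gripper: 1

```text
clock: 7.5
eef_pos: [427.6, 70.9, 185.1]
tcp_rot: [-1.57, -0.0, -1.57]
contact_force: [0.6, 0.9, -0.0]
opening: 0.996
```

Emit:
send_rows:
  series:
    - [0.0365,0,0.005,0,0,0]
    - [0.0365,0,0.005,0,0,0]
    - [0.0365,0,0.005,0,0,0]
    - [0.0365,0,0.005,0,0,0]
    - [0.0365,0,0.005,0,0,0]
    - [0.0365,0,0.005,0,0,0]
    - [0.0365,0,0.005,0,0,0]
    - [0.0365,0,0.005,0,0,0]

```text
clock: 8.3
eef_pos: [467.6, -221.4, 184.9]
tcp_rot: [-1.57, -0.001, -1.57]
contact_force: [1.5, 0.5, 1.4]
opening: 1.002
```

Emit:
send_rows:
  series:
    - [0.0365,0,0.006,0,0,0]
    - [0.0365,0,0.006,0,0,0]
    - [0,0,0,0,7.8,0]
    - [0,0,0,0,7.8,0]
    - [0,0,0,0,7.8,0]
    - [0,0,0,0,7.8,0]
    - [0,0,0,0,0,0]

```text
clock: 9.0
eef_pos: [479.5, -292.7, 184.7]
tcp_rot: [-1.57, -0.0, -2.117]
contact_force: [-0.1, -0.7, 0.3]
opening: 1.001
```

Emit:
send_rows:
  series:
    - [0.002,0.035,0.003,0,0,0]
    - [0,0.035,0,0,0,0]
    - [0,0.035,0,0,0,0]
    - [0,0.025,0,0,0,0]
    - [0,0.015,0,0,0,0]
    - [0,0.005,0,0,0,0]
    - [0,0,0,0,0,0]

```text
clock: 9.7
eef_pos: [481.2, -295.8, 34.8]
tcp_rot: [-1.571, -0.0, -2.113]
contact_force: [0.0, -0.8, 0.8]
opening: 1.0
```

Run:
```python
from rig import r, imaging
import cv2,numpy as np
print(r.sense()['eef_pos'],r.sense()['contact_force'])
f=imaging.grab_frame('side')
cv2.imwrite("pics/side1.png",cv2.resize(f["frame"][60:300,220:540,::-1],None,fx=2.4,fy=2.4))
```

```text
[ 481.19202599 -295.83825736   34.76050287] [ 0.0215856  -0.7825496   0.82833046]
```

View pics/side1.png

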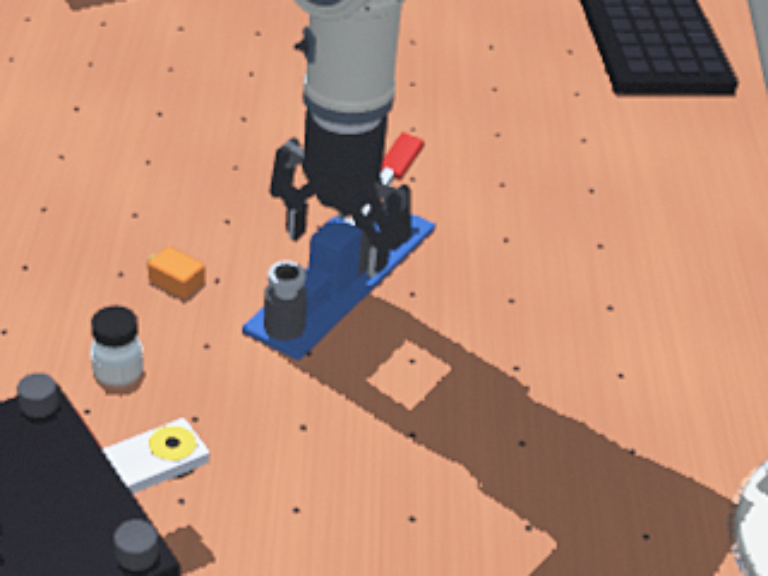

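The fingers straddle the blue block at about (340,255) in the crop. The paddle (405,155) is clear of the gripper body. Closing now.

Emit:
send_rows:
  series:
    - [0,0,0,0,0,0]
    - [0,0,0,0,0,0]
    - [0,0,0,0,0,0]
    - [0,0,0,0,0,0]
    - [0,0,0,0,0,0]
    - [0,0,0,0,0,0]
    - [0,0,0,0,0,0]
    - [0,0,0,0,0,0]
  gripper: 0
  squeeze: 80

```text
clock: 10.55
eef_pos: [482.6, -296.7, 35.9]
tcp_rot: [-1.567, -0.0, -2.115]
contact_force: [3.4, -1.2, 5.3]
opening: 0.416
```

Emit:
send_rows:
  series:
    - [0,-0.015,0,0,0,0]
    - [0,-0.02,0,0,0,0]
    - [-0.013,-0.005,-0.0125,0,0,0]
    - [-0.025,0,-0.0245,0,0,0]
    - [-0.025,0,-0.0245,0,0,0]
    - [-0.025,0,-0.0245,0,0,0]
    - [-0.025,0,-0.0245,0,0,0]
    - [-0.025,0,-0.0245,0,0,0]

```text
clock: 11.35
eef_pos: [435.2, -105.9, 74.8]
tcp_rot: [-1.572, -0.0, -2.115]
contact_force: [1.7, 0.6, -7.1]
opening: 0.411
```

Emit:
send_rows:
  series:
    - [-0.02,0,-0.0195,0,0,0]
    - [0,0,0,0,5.95,0]
    - [0,0,0,0,5.95,0]
    - [0,0,0,0,5.95,0]
    - [0,0,0,0,5.95,0]
    - [0,0,0,0,0,0]
    - [0,0,0,0,0,0]

```text
clock: 12.05
eef_pos: [429.9, -80.2, 74.8]
tcp_rot: [-1.571, -0.001, -2.527]
contact_force: [-0.9, 1.9, -8.7]
opening: 0.418
```

```bash
cat > jk.py <<'E'
from h import *
from rig import r, imaging
import sys
np.set_printoptions(precision=2,suppress=True)
t=sys.argv[1]
s=r.sense();print(s['eef_pos'],np.degrees(s['tcp_rot']),s['contact_force'],s['opening'])
for n in('side','top'):
    f=imaging.grab_frame(n); np.savez(n+t+'.npz',**f)
    cv2.imwrite(f"pics/{n}{t}.png",f["frame"][:,:,::-1])
    P=cloud(f);h=cv2.cvtColor(np.ascontiguousarray(f["frame"]),cv2.COLOR_RGB2HSV)
    m=(cv2.inRange(h,(105,120,50),(125,255,255))>0)&(P[...,1]<200)&(P[...,2]<300)
    q=P[m]; hi,e=np.histogram(q[:,2],np.arange(0,130,3)); print(n,[(int(a),int(b)) for a,b in zip(e,hi) if b>15])
    z0=e[hi.argmax()]+1.5; b=q[abs(q[:,2]-z0)<4]; print('base',z0,cv2.minAreaRect(b[:,:2].astype(np.float32)))
E
python3 jk.py 2
```

```text
[429.92 -80.25  74.8 ] [ -90.04   -0.03 -144.79] [-0.88  1.95 -8.74] 0.41810438385856524
side [(42, 103), (45, 740), (48, 749), (51, 76), (54, 39), (57, 34), (60, 34), (63, 39), (66, 31), (69, 27), (72, 28), (75, 90), (78, 102), (81, 17), (84, 19), (90, 17), (96, 16), (99, 16), (105, 16), (108, 44), (111, 89)]
base 49.5 ((436.6401062011719, -17.321884155273438), (403.7413024902344, 200.6504669189453), 70.62703704833984)
top [(42, 18), (45, 200), (48, 337), (51, 80)]
base 49.5 ((416.7296142578125, -71.53562927246094), (224.1217803955078, 58.823509216308594), 50.01030731201172)
```

View pics/side2.png

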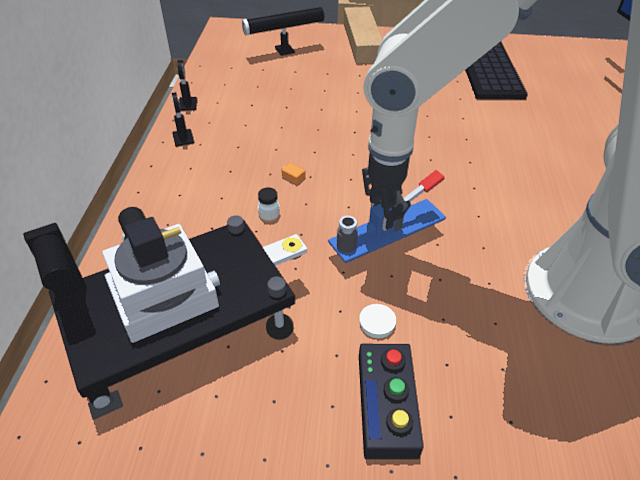

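View pics/top2.png

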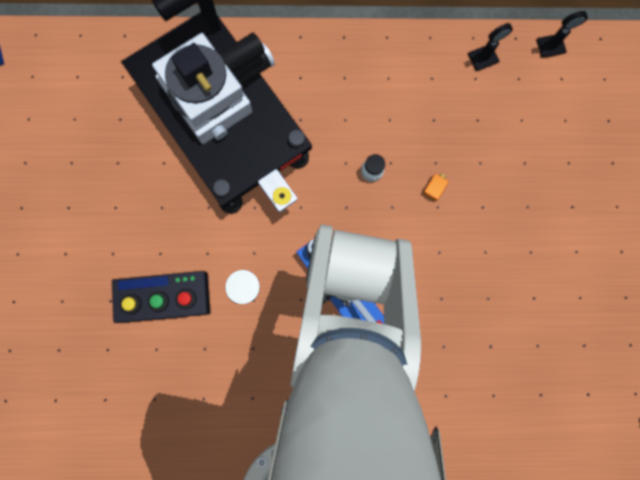

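```bash
cat > sd.py <<'E'
from h import *
import sys
np.set_printoptions(precision=2,suppress=True)
f=load(sys.argv[1]); zoff=float(sys.argv[2]); xr=eval(sys.argv[3]); yr=eval(sys.argv[4])
P=cloud(f);h=cv2.cvtColor(np.ascontiguousarray(f["frame"]),cv2.COLOR_RGB2HSV)
box=(P[...,0]>xr[0])&(P[...,0]<xr[1])&(P[...,1]>yr[0])&(P[...,1]<yr[1])
m=(cv2.inRange(h,(105,120,50),(125,255,255))>0)&box
q=P[m&(abs(P[...,2]-10-zoff)<4)]; print('base',q[:,2].mean(),cv2.minAreaRect(q[:,:2].astype(np.float32)))
q=P[box&(abs(P[...,2]-78-zoff)<4)&(h[...,1]<90)&(h[...,2]>60)]
print('saddle',len(q),q.mean(0),cv2.minEnclosingCircle(q[:,:2].astype(np.float32)))
E
python3 sd.py side2.npz 39 '(250,560)' '(-220,40)'
```

```text
base 48.14127394444767 ((410.471923828125, -90.48267364501953), (262.37359619140625, 71.4639892578125), 35.432708740234375)
saddle 212 [456.03 -57.17 116.23] ((428.82269287109375, -74.02433013916016), 96.73792266845703)
```

Emit:
send_rows:
  series:
    - [0,0.017,0,0,0,0]
    - [0,0.017,0,0,0,0]
    - [-0.02,0,0.002,0,0,0]
    - [-0.03,0,0,0,0,0]
    - [-0.02,0,0,0,0,0]
    - [-0.01,0,0,0,0,0]
    - [0,0,0,0,0,0]

```text
clock: 12.85
eef_pos: [498.2, -35.8, 40.8]
tcp_rot: [-1.57, 0.001, -2.528]
contact_force: [-0.1, 0.3, -7.7]
opening: 0.411
```

```bash
python3 jk.py 3|head -1; python3 sd.py side3.npz 5 '(300,640)' '(-170,60)'; python3 sd.py top3.npz 5 '(300,640)' '(-170,60)'
```

```text
[498.19 -35.78  40.75] [ -89.98    0.03 -144.85] [-0.13  0.25 -7.68] 0.41090313779177656
base 14.15693652172641 ((477.90167236328125, -45.98377227783203), (259.77362060546875, 72.27212524414062), 34.93598556518555)
saddle 189 [517.07 -17.11  82.45] ((496.0190734863281, -27.015995025634766), 94.21259307861328)
base nan ((0.0, 0.0), (0.0, 0.0), 0.0)
saddle 0 [nan nan nan] ((0.0, 0.0), 0.0)sd.py:8: RuntimeWarning: Mean of empty slice.
  q=P[m&(abs(P[...,2]-10-zoff)<4)]; print('base',q[:,2].mean(),cv2.minAreaRect(q[:,:2].astype(np.float32)))
  ret = ret.dtype.type(ret / rcount)
sd.py:10: RuntimeWarning: Mean of empty slice.
  print('saddle',len(q),q.mean(0),cv2.minEnclosingCircle(q[:,:2].astype(np.float32)))
  ret = um.true_divide(
```

View pics/side3.png

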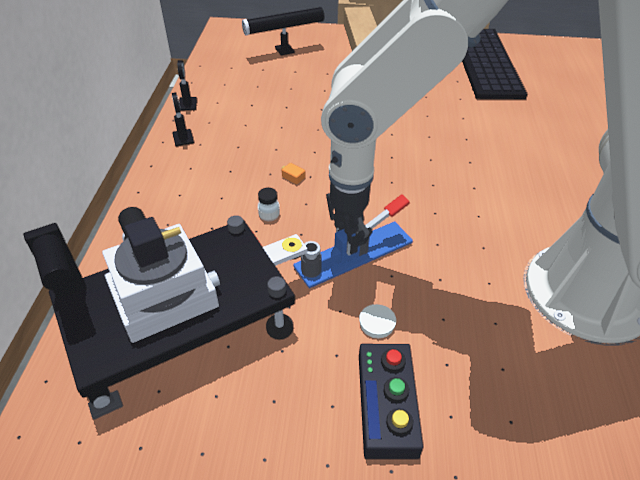

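Run:
```python
from h import *
np.set_printoptions(precision=1,suppress=True)
for nm,zo,c in(('side0.npz',0,(525,-224)),('side3.npz',6,(565,13.5))):
    f=load(nm);P=cloud(f)
    h=cv2.cvtColor(np.ascontiguousarray(f["frame"]),cv2.COLOR_RGB2HSV)
    d=np.hypot(P[...,0]-c[0],P[...,1]-c[1])
    q=P[(d<26)&(abs(P[...,2]-78-zo)<5)]
    print(nm,len(q),q.mean(0),cv2.minEnclosingCircle(q[:,:2].astype(np.float32)),cv2.fitEllipse(cv2.convexHull(q[:,:2].astype(np.float32))))
f=load('side3.npz')
cv2.imwrite('pics/z3.png',cv2.resize(f['frame'][200:320,240:400,::-1],None,fx=5,fy=5,interpolation=cv2.INTER_CUBIC))
```

```text
side0.npz 142 [ 523.9 -222.6   77.1] ((524.1277465820312, -224.81578063964844), 19.577146530151367) ((523.8960571289062, -224.351318359375), (34.053688049316406, 37.87054443359375), 21.114274978637695)
side3.npz 167 [560.8  13.8  82.2] ((564.8341064453125, 12.927419662475586), 19.16196632385254) ((563.3980102539062, 13.145116806030273), (34.23588943481445, 36.96411895751953), 178.33827209472656)
```

View pics/z3.png

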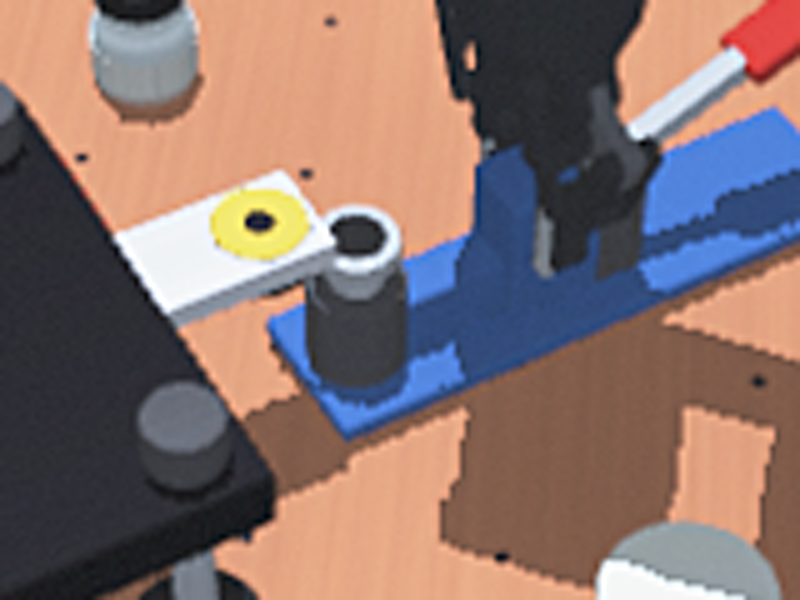

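Emit:
send_rows:
  series:
    - [-0.012,0,0.0005,0,0,0]
    - [-0.012,0,0,0,0,0]
    - [-0.012,0,0,0,0,0]
    - [-0.006,0,0,0,0,0]
    - [0,0,0,0,0,0]
    - [0,0,0,0,0,0]
    - [0,0,0,0,0,0]

```text
clock: 13.65
eef_pos: [531.3, -12.7, 40.6]
tcp_rot: [-1.571, -0.001, -2.53]
contact_force: [0.5, 0.7, -8.6]
opening: 0.41
```

```bash
python3 jk.py 4|head -1; python3 sd.py side4.npz 5 '(330,660)' '(-150,60)'
python3 - <<'E'
from h import *
f=load('side4.npz')
cv2.imwrite('pics/z4.png',cv2.resize(f['frame'][180:300,220:380,::-1],None,fx=5,fy=5,interpolation=cv2.INTER_CUBIC))
E
```

```text
[531.29 -12.71  40.55] [ -90.03   -0.05 -144.97] [ 0.53  0.7  -8.63] 0.4101810006887814
base 14.053062707683132 ((508.357421875, -25.33746337890625), (251.81959533691406, 71.21647644042969), 34.69255447387695)
saddle 133 [520.36 -11.75  82.12] ((527.4677734375, -6.669195175170898), 96.94881439208984)
```

View pics/z4.png

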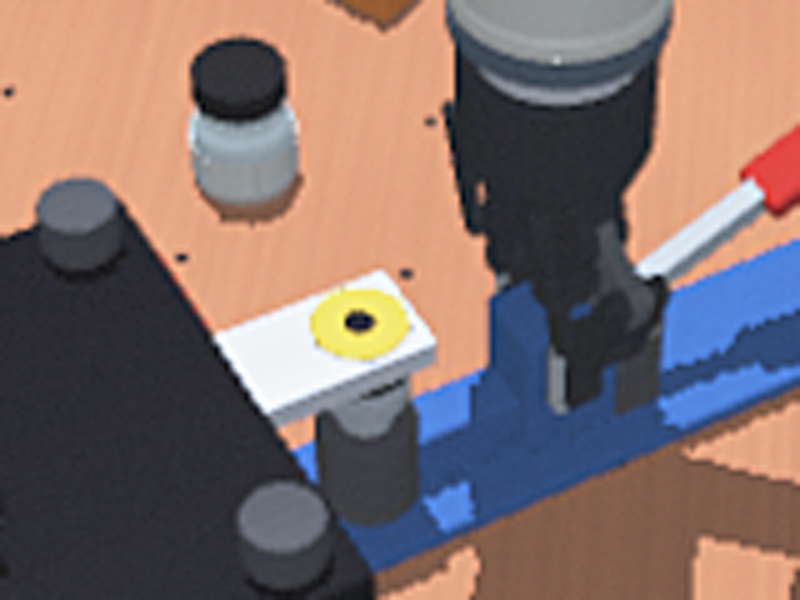

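Emit:
send_rows:
  series:
    - [-0.001,0.003,0,0,0,0]
    - [0,0.002,0,0,0,0]
    - [0,0.001,0,0,0,0]
    - [0,0,0,0,0,0]
    - [0,0,0,0,0,0]

```text
clock: 14.25
eef_pos: [532.9, -12.1, 35.9]
tcp_rot: [-1.571, 0.0, -2.53]
contact_force: [-5.0, -0.3, 10.4]
opening: 0.411
```

Emit:
send_rows:
  series:
    - [0,0,0,0,0,0]
    - [0,0,0,0,0,0]
    - [0,0,0,0,0,0]
    - [0,0,0,0,0,0]
    - [0,0,0,0,0,0]
  gripper: 1

```text
clock: 14.75
eef_pos: [532.9, -12.0, 34.7]
tcp_rot: [-1.571, 0.0, -2.53]
contact_force: [0.0, -0.4, 0.2]
opening: 1.0
```

```bash
python3 jk.py 5|head -1; python3 sd.py side5.npz 0 '(330,660)' '(-150,60)'
```

```text
[532.89 -12.04  34.72] [ -90.      0.   -144.97] [ 0.02 -0.44  0.2 ] 1.0004438866087595
base 9.32093557509131 ((508.2701110839844, -25.8922119140625), (249.18576049804688, 71.89488983154297), 35.18852233886719)
saddle 148 [533.4   -0.89  77.33] ((531.29931640625, -5.661493301391602), 96.12432861328125)
```

View pics/side5.png

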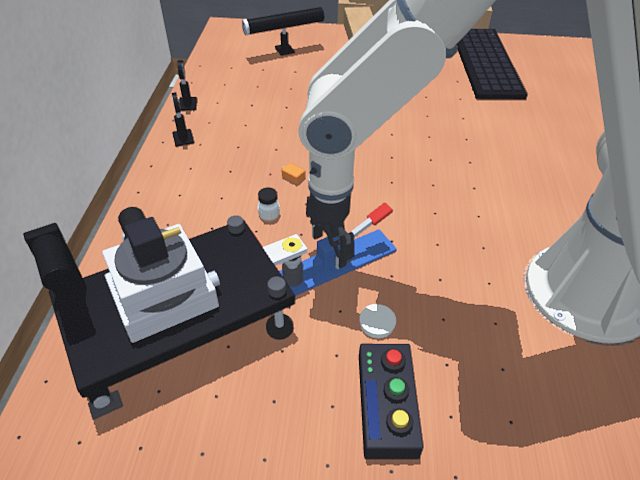

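Emit:
send_rows:
  series:
    - [0,-0.02,0,0,0,0]
    - [0,-0.03,0,0,0,0]
    - [0,-0.04,0,0,0,0]
    - [0,-0.03,0,0,0,0]
    - [0.04,0,0,0,0,0]
    - [0.04,0,0,0,0,0]
    - [0.038,0,0,0,0,0]
    - [0,0,0,0,0,0]
  gripper: 0

```text
clock: 15.65
eef_pos: [432.0, -81.0, 154.3]
tcp_rot: [-1.573, -0.003, -2.532]
contact_force: [-0.1, -0.4, -0.5]
opening: 0.002
```

```bash
python3 jk.py 6|head -1; python3 sd.py side6.npz 0 '(330,660)' '(-150,60)'
python3 - <<'E'
from h import *
np.set_printoptions(precision=1,suppress=True)
f=load('side6.npz');P=cloud(f)
for lo,hi in(((0,170,90),(4,255,255)),((174,170,90),(180,255,255))):
    for a,c,m in blobs(f,lo,hi):
        q=P[m];print(a,c,np.median(q,0),cv2.minAreaRect(q[:,:2].astype(np.float32)),q[:,2].min(),q[:,2].max())
E
```

```text
[432.01 -80.96 154.34] [ -90.1    -0.15 -145.06] [-0.15 -0.44 -0.48] 0.0022217269515213416
base 9.327797691412785 ((508.1885986328125, -25.667831420898438), (249.94776916503906, 71.88880920410156), 35.65777587890625)
saddle 130 [530.7   -2.85  77.64] ((529.1538696289062, -5.506298065185547), 97.56281280517578)
233 [379.5 213.4] [433.  -76.7 101.9] ((418.7545471191406, -135.66839599609375), (167.79957580566406, 44.05887222290039), 74.58683013916016) -0.3206697049798777 113.15179425122608
146 [393.7 356.6] [400.7 232.7  65.9] ((438.5254211425781, 478.08795166015625), (523.5133056640625, 23.438705444335938), 81.38446807861328) 56.66620408505469 864.094334273612
```

View pics/side6.png

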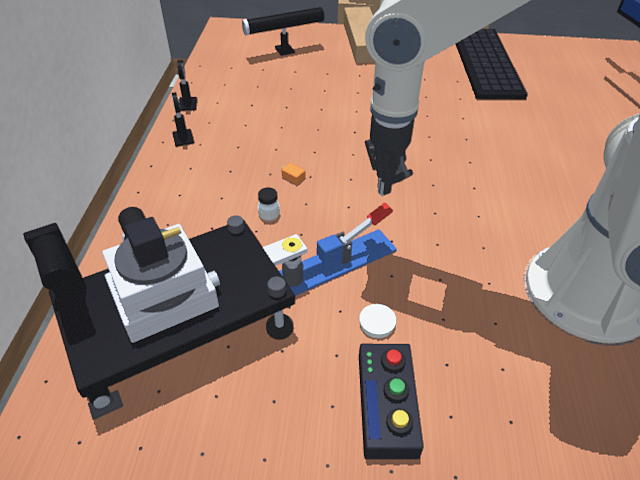

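View pics/top6.png

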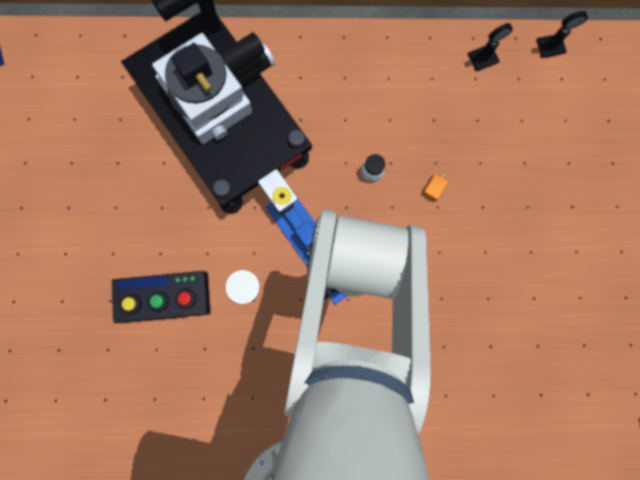

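Jack estimates: rear edge of the base puts the saddle at (598.9, 37.8), and the TCP-based estimate gives (600.7, 36.7). The pad is at (598.6–599.7, 36.5), so it's within 2 mm. Now I'll come down onto the paddle.

Emit:
send_rows:
  series:
    - [0,0.02,0,0,0,0]
    - [0,0.015,0,0,0,0]
    - [0,0,0,0,0,0]
    - [0,0,0,0,0,0]

```text
clock: 16.15
eef_pos: [436.9, -79.4, 119.8]
tcp_rot: [-1.571, -0.0, -2.53]
contact_force: [0.1, 0.5, 0.6]
opening: 0.001
```

Emit:
send_rows:
  series:
    - [0.003,0.008,0,0,0,0]
    - [0,0.006,0,0,0,0]
    - [0,0.006,0,0,0,0]
    - [0,0.006,0,0,0,0]
    - [0,0.006,0,0,0,0]
    - [0,0.006,0,0,0,0]
    - [0,0,0,0,0,0]

```text
clock: 16.85
eef_pos: [433.6, -81.5, 81.0]
tcp_rot: [-1.571, -0.0, -2.53]
contact_force: [-0.7, -1.0, 3.5]
opening: -0.004
```

Emit:
send_rows:
  series:
    - [0,0.006,0,0,0,0]
    - [0,0.006,0,0,0,0]
    - [0,0.005,0,0,0,0]
    - [0,0.005,0,0,0,0]
    - [0,0.004,0,0,0,0]
    - [0,0,0,0,0,0]

```text
clock: 17.45
eef_pos: [433.2, -81.9, 55.4]
tcp_rot: [-1.571, -0.001, -2.53]
contact_force: [-4.5, -5.4, 11.2]
opening: 0.001
```

Emit:
send_rows:
  series:
    - [0,0.004,0,0,0,0]
    - [0,0.003,0,0,0,0]
    - [0,0.002,0,0,0,0]
    - [0,0,0,0,0,0]

```text
clock: 17.85
eef_pos: [433.9, -81.5, 46.8]
tcp_rot: [-1.571, 0.0, -2.53]
contact_force: [-3.2, -1.4, 12.5]
opening: -0.0
```

Emit:
send_rows:
  series:
    - [0,0.001,0,0,0,0]
    - [0,0,0,0,0,0]

```text
clock: 18.05
eef_pos: [434.1, -81.4, 45.9]
tcp_rot: [-1.57, 0.001, -2.53]
contact_force: [-2.9, 0.1, 13.0]
opening: 0.002
```

```bash
python3 jk.py 7|head -1; python3 sd.py side7.npz 0 '(330,660)' '(-150,60)'
python3 - <<'E'
from h import *
f=load('side7.npz');P=cloud(f)
h=cv2.cvtColor(np.ascontiguousarray(f["frame"]),cv2.COLOR_RGB2HSV)
w=cv2.inRange(h,(18,60,80),(38,255,255))>0
w&=(abs(P[...,2]-116)<15)&(P[...,1]<120)
q=P[w];print('disc',len(q),q.mean(0))
cv2.imwrite('pics/z7.png',cv2.resize(f['frame'][180:300,260:420,::-1],None,fx=5,fy=5,interpolation=cv2.INTER_CUBIC))
E
```

```text
[434.05 -81.45  45.92] [ -89.98    0.03 -144.98] [-2.95  0.07 12.99] 0.0024281770107039686
base 9.307096787594256 ((504.9407958984375, -21.661270141601562), (247.66946411132812, 67.91943359375), 32.64976119995117)
saddle 44 [540.37   0.84  77.73] ((523.8029174804688, -18.682769775390625), 104.28936767578125)
disc 210 [600.44946253  37.43686086 125.30734376]
```

View pics/z7.png

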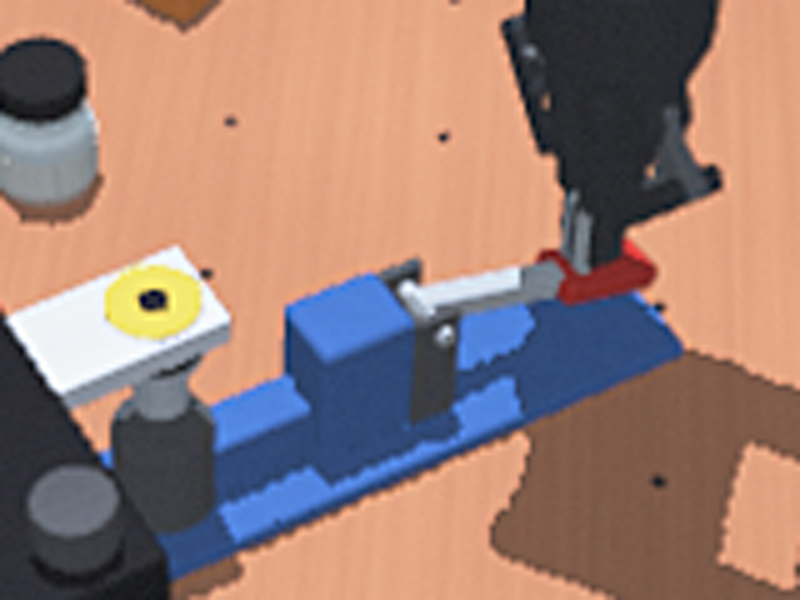

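The disc is at 125 mm, raised about 13 of a possible 14 mm. That puts the handle at roughly 0.67 rad, with the saddle still under the pad. I'll hold briefly, then let the handle up.

Emit:
send_rows:
  series:
    - [0,0.001,0,0,0,0]
    - [0,0,0,0,0,0]
    - [0,0,0,0,0,0]
    - [0,0,0,0,0,0]

```text
clock: 18.55
eef_pos: [434.2, -81.4, 45.1]
tcp_rot: [-1.57, 0.001, -2.53]
contact_force: [-2.0, -0.0, 12.0]
opening: -0.001
```

Emit:
send_rows:
  series:
    - [0,-0.006,0,0,0,0]
    - [0,-0.008,0,0,0,0]
    - [0,-0.008,0,0,0,0]
    - [0,-0.008,0,0,0,0]
    - [0,-0.008,0,0,0,0]
    - [0,-0.008,0,0,0,0]
    - [0,-0.008,0,0,0,0]
    - [0,-0.008,0,0,0,0]

```text
clock: 19.35
eef_pos: [433.7, -81.4, 107.2]
tcp_rot: [-1.571, -0.0, -2.53]
contact_force: [1.7, -0.0, 1.3]
opening: -0.005
```

Emit:
send_rows:
  series:
    - [0,-0.01,0,0,0,0]
    - [0,-0.01,0,0,0,0]
    - [0,0,0,0,0,0]
    - [0,0,0,0,0,0]

```text
clock: 19.75
eef_pos: [433.7, -81.5, 126.9]
tcp_rot: [-1.57, 0.0, -2.53]
contact_force: [-0.0, -0.7, 0.1]
opening: 0.003
```

```bash
python3 jk.py 8|head -1; python3 sd.py side8.npz 0 '(330,660)' '(-150,60)'
python3 - <<'E'
from h import *
f=load('side8.npz');P=cloud(f)
h=cv2.cvtColor(np.ascontiguousarray(f["frame"]),cv2.COLOR_RGB2HSV)
w=cv2.inRange(h,(18,60,80),(38,255,255))>0
w&=(abs(P[...,2]-116)<15)&(P[...,1]<120)
q=P[w];print('disc',len(q),q.mean(0))
cv2.imwrite('pics/z8.png',cv2.resize(f['frame'][180:300,260:420,::-1],None,fx=5,fy=5,interpolation=cv2.INTER_CUBIC))
for a,c,m in blobs(f,(0,170,90),(4,255,255)): print(a,np.median(P[m],0))
E
```

```text
[433.69 -81.5  126.93] [ -89.98    0.01 -144.97] [-0.01 -0.74  0.06] 0.0030047339596776883
base 9.27198814803539 ((508.3980712890625, -25.95891571044922), (249.10211181640625, 72.16970825195312), 35.4920654296875)
saddle 125 [528.78  -4.75  77.7 ] ((530.3546752929688, -6.479104995727539), 97.3717269897461)
disc 209 [598.58140625  36.22973051 112.34754009]
220 [433.82857461 -76.50454141 101.07012959]
146 [400.69360934 232.81181226  66.0485599 ]
```

View pics/z8.png

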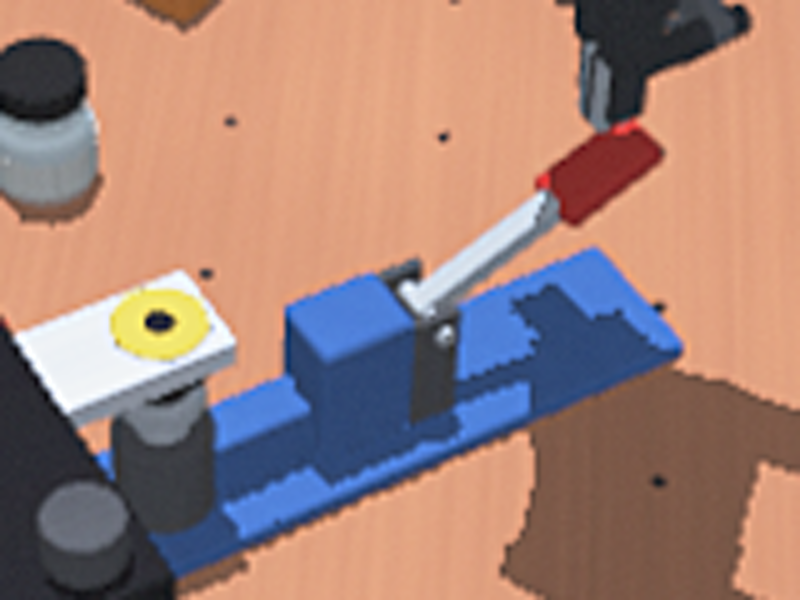

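The handle is back up, the instrument is at rest (disc 112.3 mm) and the jack hasn't moved. Second stroke, going down from 127 to about 45.

Emit:
send_rows:
  series:
    - [0,0.012,0,0,0,0]
    - [0,0.008,0,0,0,0]
    - [0,0.006,0,0,0,0]
    - [0,0.006,0,0,0,0]
    - [0,0.006,0,0,0,0]
    - [0,0.006,0,0,0,0]
    - [0,0.006,0,0,0,0]
    - [0,0.006,0,0,0,0]

```text
clock: 20.65
eef_pos: [433.4, -81.6, 70.3]
tcp_rot: [-1.571, -0.001, -2.53]
contact_force: [-5.6, -4.9, 10.8]
opening: 0.001
```

Emit:
send_rows:
  series:
    - [0,0.006,0,0,0,0]
    - [0,0.006,0,0,0,0]
    - [0,0.005,0,0,0,0]
    - [0,0.004,0,0,0,0]
    - [0,0.003,0,0,0,0]
    - [0,0.002,0,0,0,0]
    - [0,0,0,0,0,0]
    - [0,0,0,0,0,0]

```text
clock: 21.45
eef_pos: [434.0, -81.3, 44.9]
tcp_rot: [-1.571, 0.001, -2.53]
contact_force: [-3.7, 1.0, 11.9]
opening: 0.001
```

Emit:
send_rows:
  series:
    - [0,0.0005,0,0,0,0]
    - [0,0,0,0,0,0]
    - [0,0,0,0,0,0]
    - [0,0,0,0,0,0]
    - [0,0,0,0,0,0]

```text
clock: 21.95
eef_pos: [434.1, -81.3, 44.5]
tcp_rot: [-1.571, 0.001, -2.53]
contact_force: [-2.6, 1.8, 11.9]
opening: 0.002
```

```bash
python3 jk.py 9|head -1; python3 sd.py side9.npz 0 '(330,660)' '(-150,60)'
python3 - <<'E'
from h import *
f=load('side9.npz');P=cloud(f)
h=cv2.cvtColor(np.ascontiguousarray(f["frame"]),cv2.COLOR_RGB2HSV)
w=cv2.inRange(h,(18,60,80),(38,255,255))>0
w&=(abs(P[...,2]-116)<15)&(P[...,1]<120)
q=P[w];print('disc',len(q),q.mean(0))
E
```

```text
[434.06 -81.31  44.54] [ -89.99    0.04 -144.98] [-2.58  1.81 11.92] 0.0024535299902487167
base 9.289185010499441 ((505.85302734375, -21.485977172851562), (248.2587890625, 65.68750762939453), 33.46390151977539)
saddle 41 [528.05  -8.84  77.99] ((523.9108276367188, -20.01746940612793), 103.9764175415039)
disc 210 [600.81622065  37.18767855 126.15372824]
```

View pics/side9.png

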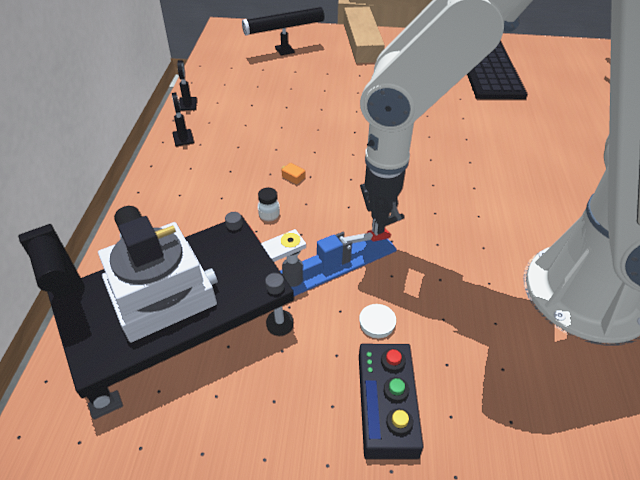

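The fingers hold the paddle down at (381,235) with 12 N. The disc (290,240) is at 126 mm, 14 mm raised. The jar, dish and adapter haven't moved. Handing in.

```bash
python3 -c "
from rig import r
print(r.sign_off())"
```

```text
the job is handed in; nothing more can be done
None
```

I pressed red, yellow and green one at a time and set the jack under the lift pad. I then pumped the handle down, let it come fully back up, and pushed it down again. The job was handed in at about 22 s with the handle still held down; the sign-off gives no verdict.

- **Keys:** the tool went down to 61.6, 61.0 and 61.1 mm, about 5.4 to 6 mm of travel on each key. The force readings were 3.7, 5.7 and 4.2 N.
- **Jack position:** the saddle is within about 2 mm of the pad centre, by both the camera and tool-position estimates. The jack had not moved after the trial stroke.
- **Strokes:** the lift-pad disc rose from 112 to 125 mm on the trial stroke. It came back to 112.3 mm, then rose to 126 mm on the second stroke, about the full 14 mm.
- **Final hold:** the arm is pushing the handle down with about 12 N. In the last side view only the paddle was in contact with the arm, and the jar, dish and adapter looked unmoved.

With the handle down, the arm's shadow and the raised plate made the jack base fit unreliable. The final saddle centring therefore rests on the reading taken with the handle up, plus the last picture. The two cameras differed by 2–3 mm, which I averaged out. No check failed.

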